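Swing the hold-down arms over a sign tray

TASK

Lock the red sign tray down on its board, ready for wiring: with a fingertip push each of the two steel swing arms round until it lies square across the tray's straight side with its end over the tray. Leave the tray where it lies and do not lift, shift or knock over the tray or anything else on the bench.

Things in the scene. Friction and masses are not known exactly. Their poses are not given: they have to be found in the camera images.
- tray: loose red sheet-metal sign tray (about 0.7 kg), open on top, on a perforated board 12 mm thick. From above: straight sides at y = +-75 mm from the flat end at x = -110 mm to x = +60 mm, then two slanting walls to a point at x = +135 mm. Origin on its underside, midway between the straight sides; x points to the pointed end, y across
- tray_top (a point): point at rim height right above the tray origin: walls are 60 mm high and 3 mm thick, the rim is 72 mm above the bench
- pivot_a (a point): on the vertical pivot axis of swing arm a, at mid height of the arm, 85 mm above the bench, about 125 mm from the tray midline. One arm stands on each side of the tray, either on either side. Fixed post 26 mm across on a 50 mm square foot; hub 32 mm across, its bolt reaches 99 mm. Turning it takes about 0.12 N m (2 N at 60 mm); it stays where it is left
- tip_a (a point): middle of the outer end of swing arm a, 95 mm from its pivot; x points along the arm, pivot to end, z up. A plain level steel bar 16 mm wide, 18 mm tall (76 to 94 mm above the bench, 4 mm over the rim, with a thin rubber pad below that touches nothing). It turns at least 2.4 rad either way from its start without a stop; none marks the right place
- pivot_b (a point): on the vertical pivot axis of swing arm b, at mid height of the arm, 85 mm above the bench, about 125 mm from the tray midline. One arm stands on each side of the tray, either on either side. Fixed post 26 mm across on a 50 mm square foot; hub 32 mm across, its bolt reaches 99 mm. Turning it takes about 0.12 N m (2 N at 60 mm); it stays where it is left
- tip_b (a point): middle of the outer end of swing arm b, 95 mm from its pivot; x points along the arm, pivot to end, z up. A plain level steel bar 16 mm wide, 18 mm tall (76 to 94 mm above the bench, 4 mm over the rim, with a thin rubber pad below that touches nothing). It turns at least 2.4 rad either way from its start without a stop; none marks the right place
- driver: bystander: aluminium box 90 x 35 x 22 mm lying on the tray floor; origin at the centre of its underside
- wrench: bystander: flat steel wrench 150 mm long on the board, by the tray's flat end; origin at its underside near the middle
- spool: bystander: grey spool 48 mm across, 36 mm tall, on the board beside the tray's pointed end; origin centre of underside
- tape: bystander: white ring 64 mm across, 20 mm tall, on the board on the other side of the pointed end; origin centre of underside
- cartridge: bystander: white bottle-like sealant cartridge 48 mm across, 200 mm tall, standing on the bench; origin centre of underside
- jar: bystander: clear jar with steel cap, 64 mm across, 80 mm tall, standing on the bench; origin centre of underside
- screwdriver: bystander: screwdriver 200 mm long lying on the bench; origin at its underside near the middle

How it is judged:
By the outcome, as a careful person would: the job done as asked, in the order asked, and still so for the second after the job is handed in, with the robot touching nothing.
It also fails if it takes over 58 s, if anything falls off the work surface, if the arm or the gripper's body presses on something with over 40 N, if the wrist force passes 120 N, or if a joint passes its speed limit or range.

ROBOT

A 6-joint arm with a two-finger parallel gripper is mounted at the origin on the work surface. World frame = base frame: x ahead of the robot, y to its left, z up, the work surface at z = 0. Lengths are in m, angles in rad, forces in N, time in s.
With the tool pointing down it reaches from about 0.375 to 0.975 m from the base axis. Payload 3.8 kg.
Tool frame: the origin (TCP) lies midway between the tips of the shut fingers; the grasp point (between the pads) lies 19 mm behind it; z points along the fingers, y is the line along which they close (so a half turn about z gives the same grasp; the last joint's range is limited). The gripper opens to 85 mm and grips with 20 to 120 N. Pads are 22 mm wide; open, the fingers measure 114 mm over their backs; the gripper's body (76 mm by 85 mm) begins 54 mm behind the grasp point. The pads swing forward as they close: fully open they stand 13 mm farther back than shut.
Start: joints at [-1.184, 0.264, 1.604, -0, 1.274, -0.037], TCP at [0.278, -0.615, 0.231] pointing down, gripper open.
Joint ranges: [-2.63, 2.63], [-0.94, 2.18], [0.31, 2.57], [-1.31, 4.45], [0, 2.66], [-2.55, 2.55]. Speed limits (rad/s): [2.57, 2.57, 3.14, 3.14, 3.14, 3.14].

INTERFACE

Orientations are given as a rotation vector (axis times angle).
In Python, from workcell import * gives the robot as it stands. The module is installed in compiled form; this text tells all that it offers.
- The arm moves only by the tool apply_moves, never from a script. Its arguments are lists of equal length, an entry for each row: "fingers": the opening, from 0 (shut) to 1 (fully open); "travel": the shift along the tool's x, y, z normalised to -1 to 1, where 1 is 0.05 m, a list of three; "rotation": the turn, a rotation vector about the tool's x, y, z normalised to -1 to 1, where 1 is 6 degrees, a list of three. In form: {"fingers": [fingers, ...], "travel": [[dx, dy, dz], ...], "rotation": [[ax, ay, az], ...]}. A call has 1 to 12 rows; each row shifts and turns the commanded pose from where the row before left it, along the tool's axes as they then stand; what a row does not reach is not made up. A row lasts 1/10 s, in which the tool goes at most 50 mm and 8.59 degrees, less where a joint would pass 70% of its speed; a pose out of reach is approached as far as the arm can. A call with a number of a shift or a turn outside -1 to 1 is refused whole. A call with a gripper value outside its range is refused whole. The fingers move at their own pace and stop on an object; "newtons" is the grip in N (left out, the last holds). Time passes only in rows, so rows that do not move let the fingers close. It gives the time, the measured TCP pose, the force, the opening and the grip force at its end, in the units of the state.
- read_state(): the state, without advancing time (a new reading comes with each control period).
- read_camera(name): name is "side" or "top" or "wrist"; returns a dict with "image" (480x640x3 uint8, red, green, blue), "fx", "fy", "cx", "cy" (pixels), "extrinsics" (4x4, takes a point from world to camera coordinates). Camera axes: x right, y down, z forward; pixel columns grow to the right and rows downward; lengths in m; the calibration is good to about 2 mm. A picture is of the moment at which its call begins. There is no depth.
- finish_job(): hands the job in; it is judged then, once.
Trained networks look in the newest picture that a camera, given by its name, has taken for a name from the list of things; names that differ only in an ending like _2 or _b are one class to them, and where a whole thing is asked for, a point or a joint stands for the part that bears it (a point fixed in the world has none). Each returns a list of dicts, best first, with "p" (0 to 1); they miss things now and then, are a little off and sometimes report something else, mostly with a low value. They report only what shows in the picture. A call takes as long as a camera call.
- regions_of(camera, name): "mask" (480x640 bool, what is visible of it) and "bbox" ([left, top, width, height] in pixels, round what is visible of it).
- tip_of(camera, name): "location" ([column, row] in pixels: a listed point, or the origin of a listed thing).
The state is a dict: "time": time; "q": joint angles; "joint_vel": joint speeds; "joint_torque": joint torques, N m; "tool_pos": TCP position; "tcp_rot": TCP orientation; "wrist_force": force on the tool from outside, world axes, zero at the start; "torque": the same for the moment, N m; "width": opening from 0.0 (shut) to 1.0 (fully open); "grip_force": force on a finger pad.
Only numpy, scipy, OpenCV 4.12 (cv2) and the standard library are available. Lean on these libraries where they do the work, as an engineer would, in place of code of your own. Each camera call takes 0.05 s, during which the arm holds its last target. There are 200 camera calls.

## Working session

There is one attempt and no reset: what is moved stays moved. The work goes in short steps, Python scripts to look and compute and a tool call to move; the robot and the scene stay as the last step left them, time stands still between calls to the robot, and variables do not carry over. Pictures are saved under pics/ and viewed, at most 10 in all, crops included, and the job is handed in when it is done.

Besides the shell and the picture viewer there is one more tool, called after ">>>" as name(argument=value, ...) on one line, values as JSON. apply_moves: Moves the arm, as the interface text tells. Scaled input: -1 to 1 covers 0.05 m each way for a shift and 6 degrees each way for a turn. Its arguments: {"type":"object","properties":{"fingers":{"type":"array","items":{"type":"number"}},"travel":{"type":"array","items":{"type":"array","items":{"type":"number"}}},"rotation":{"type":"array","items":{"type":"array","items":{"type":"number"}}},"newtons":{"type":"number"}},"required":["fingers","travel","rotation"]}

```bash
mkdir -p pics; cat > h.py <<'E'
from workcell import *
import numpy as np, cv2
def ray(c,px):
    E=np.array(c["extrinsics"]);R,t=E[:3,:3],E[:3,3]
    d=R.T@np.array([(px[0]-c["cx"])/c["fx"],(px[1]-c["cy"])/c["fy"],1.]);return -R.T@t,d
def atz(c,px,z):
    o,d=ray(c,px);return (o+d*(z-o[2])/d[2]).round(4)
def proj(c,p):
    E=np.array(c["extrinsics"]);q=E[:3,:3]@np.array(p)+E[:3,3]
    return [c["fx"]*q[0]/q[2]+c["cx"],c["fy"]*q[1]/q[2]+c["cy"]]
E
cat > look.py <<'E'
from h import *
Z=dict(tray=.012,tray_top=.072,pivot_a=.085,tip_a=.085,driver=.015,wrench=.012,spool=.012,tape=.012,cartridge=0,jar=0,screwdriver=0)
for n in ("top","side"):
    c=read_camera(n);cv2.imwrite(f"pics/{n}0.png",c["image"][:,:,::-1])
    print(n,ray(c,(320,240))[0])
    for k,z in Z.items():
        for r in tip_of(n,k)[:3]: print(k,round(r["p"],2),np.round(r["location"]),atz(c,r["location"],z))
s=read_state();print({k:np.round(s[k],3) for k in("time","tool_pos","tcp_rot","q","wrist_force")})
E
python3 look.py
```

```text
top [0.42326022 0.02258502 1.05276767]
tray 0.76 [316. 256.] [ 0.5581 -0.0059  0.012 ]
tray 0.18 [276. 192.] [0.7136 0.0913 0.012 ]
tray_top 0.71 [320. 254.] [ 0.5561 -0.0117  0.072 ]
tray_top 0.21 [259. 296.] [0.4617 0.1217 0.072 ]
pivot_a 0.98 [376. 256.] [ 0.548  -0.1357  0.085 ]
pivot_a 0.6 [262. 251.] [0.5612 0.1154 0.085 ]
tip_a 0.96 [403. 228.] [ 0.6118 -0.1966  0.085 ]
tip_a 0.75 [262. 296.] [0.4618 0.1139 0.085 ]
driver 0.93 [320. 265.] [ 0.5366 -0.0152  0.015 ]
wrench 0.95 [301. 317.] [0.4159 0.0313 0.012 ]
spool 0.85 [376. 204.] [ 0.6841 -0.1502  0.012 ]
tape 0.8 [276. 193.] [0.7128 0.0922 0.012 ]
cartridge 0.79 [515. 242.] [ 0.595  -0.4893  0.    ]
jar 0.82 [111. 222.] [0.6424 0.4844 0.    ]
screwdriver 0.66 [478. 308.] [ 0.435  -0.3885  0.    ]
screwdriver 0.48 [113. 219.] [0.649  0.4792 0.    ]
side [0.4773436  1.25912801 0.95795817]
tray 0.85 [330. 253.] [ 0.5522 -0.0284  0.012 ]
tray_top 0.8 [327. 241.] [ 0.5607 -0.0061  0.072 ]
tray_top 0.44 [267. 276.] [0.7065 0.166  0.072 ]
pivot_a 0.74 [323. 261.] [0.564  0.1064 0.085 ]
pivot_a 0.58 [336. 213.] [ 0.5429 -0.1411  0
[... 161 characters left out ...]
61 [379. 264.] [0.4058 0.0104 0.012 ]
spool 0.63 [290. 230.] [ 0.6866 -0.1468  0.012 ]
tape 0.71 [315. 203.] [ 0.6224 -0.3147  0.012 ]
tape 0.56 [328. 242.] [ 0.561  -0.0901  0.012 ]
tape 0.49 [265. 274.] [0.7301 0.0849 0.012 ]
cartridge 0.73 [328. 183.] [ 0.5902 -0.4883  0.    ]
cartridge 0.7 [336. 216.] [ 0.5474 -0.2616  0.    ]
jar 0.76 [276. 384.] [0.6427 0.4641 0.    ]
jar 0.21 [266. 274.] [0.7295 0.072  0.    ]
screwdriver 0.71 [369. 195.] [ 0.4366 -0.4102  0.    ]
{'time': np.float64(1.2), 'tool_pos': array([ 0.278, -0.615,  0.231]), 'tcp_rot': array([-3.071, -0.661,  0.   ]), 'q': array([-1.184,  0.264,  1.604, -0.   ,  1.274, -0.037]), 'wrist_force': array([ 0.146, -0.606, -0.348])}
```

```bash
python3 -c "
import cv2
a=cv2.imread('pics/top0.png')[160:340,210:450];cv2.imwrite('pics/topc.png',cv2.resize(a,(800,600),interpolation=cv2.INTER_CUBIC))"
```

```text
(no output)
```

View pics/topc.png

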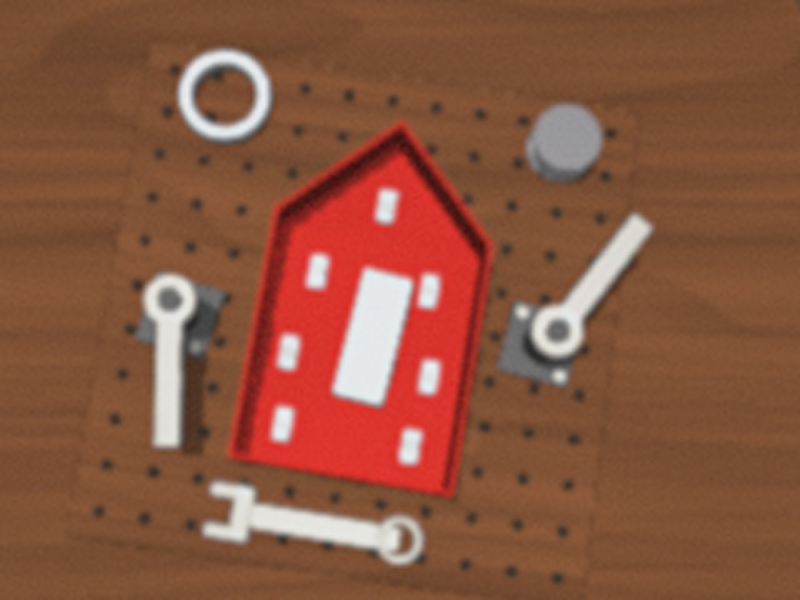

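View pics/side0.png

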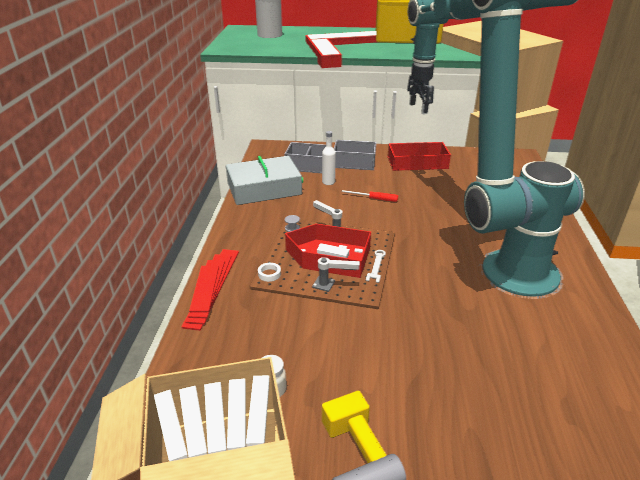

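The top crop shows the tray with its point up (crop 402,125), flat end from (230,458) to (453,495); left arm hub (168,299) with its tip at (168,446), right arm hub (557,331) with its tip at (641,224). The driver box is in the tray, and the spool, tape and wrench are around it. The side view agrees with this.

```bash
cat > fit.py <<'E'
from h import *
from scipy.optimize import least_squares
c=read_camera("top")
px=lambda p:(210+p[0]*.3-.35,160+p[1]*.3-.35)
W=np.array([atz(c,px(p),.072)[:2] for p in[(402,124),(275,211),(493,245),(230,459),(453,496)]])
M=np.array([(135,0),(60,75),(60,-75),(-110,75),(-110,-75)])/1e3
T=lambda v:M@np.array([[np.cos(v[2]),np.sin(v[2])],[-np.sin(v[2]),np.cos(v[2])]])+v[:2]
r=least_squares(lambda v:(T(v)-W).ravel(),[.56,0,0]);print("tray",r.x,np.degrees(r.x[2]));print((T(r.x)-W).round(4).tolist())
for n,h,t in(("L",(168,298),(168,446)),("R",(557,330),(641,224))):
    H=atz(c,px(h),.097);P=atz(c,px(t),.094);d=P-H
    a=np.degrees(np.arctan2(d[1],d[0]));R=np.array([[np.cos(r.x[2]),np.sin(r.x[2])],[-np.sin(r.x[2]),np.cos(r.x[2])]])
    print(n,H,P,np.hypot(*d[:2]),a,"in tray",R@(H[:2]-r.x[:2]))
E
python3 fit.py
python3 - <<'E'
from h import *
import numpy as np
c=[read_camera("top"),read_camera("side")]
# two-view triangulation of network points
def tri(a,b):
    (o1,d1),(o2,d2)=ray(c[0],a),ray(c[1],b)
    A=np.c_[d1,-d2];s=np.linalg.lstsq(A,o2-o1,rcond=None)[0]
    return ((o1+s[0]*d1+o2+s[1]*d2)/2).round(4)
print(tri((376,256),(336,213)),tri((262,251),(323,261)),tri((403,228),(314,202)),tri((262,296),(363,264)))
E
```

```text
tray [ 0.55498134 -0.01313319 -0.17036656] -9.761284931255595
[[0.0015, 0.0003], [0.001, 0.0005], [-0.0011, -0.0002], [-0.0004, 0.0004], [-0.001, -0.001]]
L [0.5629 0.1187 0.097 ] [0.4673 0.1175 0.094 ] 0.09560753108411488 -179.28084388345493 in tray [-0.01454746  0.13126716]
R [ 0.5415 -0.1348  0.097 ] [ 0.6126 -0.1932  0.094 ] 0.09200961906235679 -39.398942133800475 in tray [ 0.00734166 -0.12219107]
[ 0.5448 -0.1342  0.0899] [0.5609 0.115  0.0907] [ 0.6132 -0.1971  0.0873] [0.4583 0.1141 0.0871]
```

>>> apply_moves(fingers=[0,0,0,0,0,0,0,0,0,0,0,0], travel=[[0.4,-0.24,0],[0.72,-0.42,0],[0.79,-0.46,0],[0.79,-0.46,0],[0.79,-0.46,0],[0.79,-0.46,0],[0.79,-0.46,0],[0.79,-0.46,0],[0.79,-0.46,0],[0.79,-0.46,0],[0.72,-0.42,0],[0.4,-0.24,0]], rotation=[[0,0,0],[0,0,0],[0,0,0],[0,0,0],[0,0,0],[0,0,0],[0,0,0],[0,0,0],[0,0,0],[0,0,0],[0,0,0],[0,0,0]])

```text
time: 2.55
tool_pos: [0.5663, -0.2074, 0.2315]
tcp_rot: [-3.07, -0.665, -0.002]
wrist_force: [0.3, -0.1, -0.5]
width: -0.004
grip_force: 0.0
```

>>> apply_moves(fingers=[0,0,0,0,0,0,0,0], travel=[[0,0,0],[0,0,0],[0,0,0.3],[0,0,0.4],[0,0,0.4],[0,0,0.4],[0,0,0.3],[0,0,0]], rotation=[[0,0,-0.8],[0,0,-0.9],[0,0,-0.9],[0,0,-0.9],[0,0,-0.8],[0,0,0],[0,0,0],[0,0,0]])

```text
time: 3.35
tool_pos: [0.5629, -0.21, 0.1385]
tcp_rot: [-2.843, -1.328, 0.005]
wrist_force: [-0.2, -0.1, -0.5]
width: 0.002
grip_force: 0.0
```

```bash
cat > st.py <<'E'
from h import *
from scipy.spatial.transform import Rotation as Ro
import sys
P={"R":(.5425,-.1345),"L":(.562,.117)}
def st():
    s=read_state();R=Ro.from_rotvec(s["tcp_rot"]).as_matrix();p=np.array(s["tool_pos"])
    hd=np.degrees(np.arctan2(R[1,0],R[0,0]))
    print("t",round(s["time"],2),"tcp",p.round(4),"xhead",round(hd,2),"tilt",R[:,2].round(3),"F",np.round(s["wrist_force"],1),"w",s["width"])
    for k,v in P.items(): print(k,"pivot rel in tool xy",(R.T@np.r_[p[:2]-v,0]).round(4)[:2])
def tips():
    for n in("top","side"):
        c=read_camera(n)
        for k in("pivot_a","tip_a"):
            print(n,k,[(round(r["p"],2),atz(c,r["location"],.085)[:2].tolist()) for r in tip_of(n,k)[:3]])
    return
if __name__=="__main__":
    st()
    if len(sys.argv)>1:
        tips();c=read_camera("top");cv2.imwrite(sys.argv[1],cv2.resize(c["image"][160:340,210:450,::-1],(800,600),interpolation=cv2.INTER_CUBIC))
E
python3 st.py pics/p1.png
```

```text
t 3.35 tcp [ 0.5629 -0.21    0.1385] xhead 50.09 tilt [-0.005  0.002 -1.   ] F [-0.2 -0.1 -0.5] w 0.0015413284750758055
R pivot rel in tool xy [-0.0448  0.0641]
L pivot rel in tool xy [-0.2502  0.2105]
top pivot_a [(0.93, [0.5658, 0.1203]), (0.7, [0.5502, -0.134])]
top tip_a [(0.88, [0.4665, 0.1099]), (0.73, [0.6163, -0.1904])]
side pivot_a [(0.89, [0.5472, -0.125]), (0.81, [0.5633, 0.118])]
side tip_a [(0.64, [0.6154, -0.1763]), (0.58, [0.4587, 0.1142]), (0.44, [0.5546, 0.0809])]
```

>>> apply_moves(fingers=[0,0,0,0,0,0,0,0,0,0], travel=[[0,0,0.2],[0,0,0.3],[0,0,0.3],[0,0,0.2],[0,0,0.12],[0,0,0],[0.12,0,0],[0.12,0,0],[0.12,0,0],[0.1,0,0]], rotation=[[0,0,0],[0,0,0],[0,0,0],[0,0,0],[0,0,0],[0,0,0],[0,0,0],[0,0,0],[0,0,0],[0,0,0]])

```text
time: 4.7
tool_pos: [0.5806, -0.1933, 0.086]
tcp_rot: [2.845, 1.33, 0.002]
wrist_force: [0.7, 0.1, -0.5]
width: 0.002
grip_force: 0.0
```

```bash
python3 st.py pics/p2.png
```

```text
t 4.7 tcp [ 0.5806 -0.1933  0.086 ] xhead 50.1 tilt [ 0.001 -0.    -1.   ] F [ 0.7  0.1 -0.5] w 0.0018671519071471563
R pivot rel in tool xy [-0.0207  0.067 ]
L pivot rel in tool xy [-0.2261  0.2133]
top pivot_a [(0.93, [0.5625, 0.12]), (0.86, [0.5489, -0.1339])]
top tip_a [(0.78, [0.6156, -0.1947]), (0.78, [0.4637, 0.1159])]
side pivot_a [(0.96, [0.5622, 0.1215]), (0.73, [0.5433, -0.1375])]
side tip_a [(0.75, [0.4649, 0.117]), (0.5, [0.6108, -0.2064])]
```

View pics/p2.png

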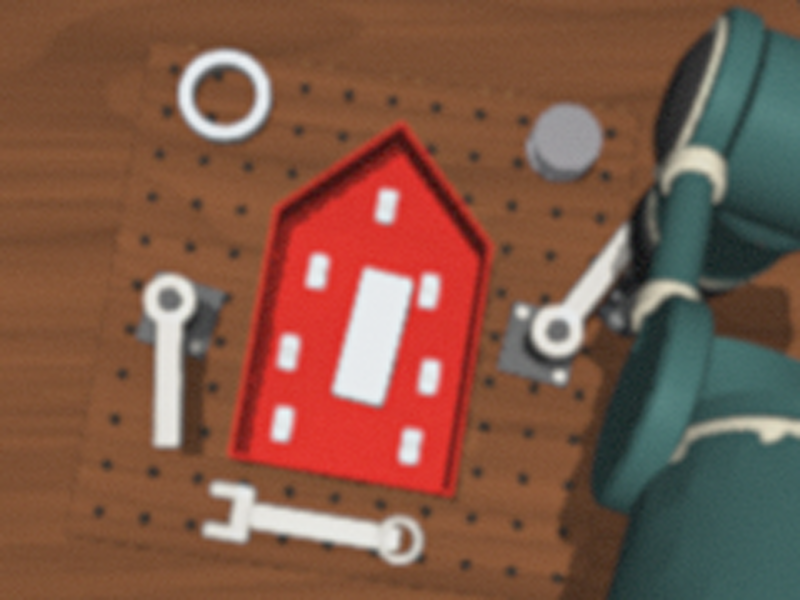

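The finger stands beside the right arm (crop about 620,310), on the correct side of it, and the scene is undisturbed. I'll start the arc push.

>>> apply_moves(fingers=[0,0,0,0,0,0,0,0,0,0,0,0], travel=[[0.02,0,0.08],[0.06,0.015,0],[0.092,0.026,0],[0.092,0.026,0],[0.092,0.026,0],[0.092,0.026,0],[0.092,0.026,0],[0.092,0.026,0],[0.092,0.026,0],[0.092,0.026,0],[0.092,0.026,0],[0.06,0.015,0]], rotation=[[0,0,0],[0,0,-0.4],[0,0,-0.667],[0,0,-0.667],[0,0,-0.667],[0,0,-0.667],[0,0,-0.667],[0,0,-0.667],[0,0,-0.667],[0,0,-0.667],[0,0,-0.667],[0,0,-0.4]])

```text
time: 6.25
tool_pos: [0.6085, -0.1548, 0.0805]
tcp_rot: [-2.201, -2.241, 0.002]
wrist_force: [-2.2, -1.5, -1.2]
width: 0.007
grip_force: 0.8
```

```bash
python3 st.py pics/p3.png
```

```text
t 6.25 tcp [ 0.6085 -0.1548  0.0805] xhead 91.03 tilt [-0.002 -0.    -1.   ] F [-2.2 -1.5 -1.2] w 0.00677353782578102
R pivot rel in tool xy [-0.0215  0.0656]
L pivot rel in tool xy [-0.2726  0.0416]
top pivot_a [(0.53, [0.5458, -0.1303])]
top tip_a [(0.58, [0.6366, -0.1315]), (0.58, [0.4631, 0.1154])]
side pivot_a [(0.88, [0.5656, 0.1236]), (0.59, [0.5478, -0.1343])]
side tip_a [(0.54, [0.635, -0.1423])]
```

>>> apply_moves(fingers=[0,0,0,0,0,0,0,0,0,0,0,0], travel=[[0.06,0.015,0],[0.092,0.026,0],[0.092,0.026,0],[0.092,0.026,0],[0.092,0.026,0],[0.092,0.026,0],[0.092,0.026,0],[0.092,0.026,0],[0.092,0.026,0],[0.092,0.026,0],[0.092,0.026,0],[0.06,0.015,0]], rotation=[[0,0,-0.4],[0,0,-0.667],[0,0,-0.667],[0,0,-0.667],[0,0,-0.667],[0,0,-0.667],[0,0,-0.667],[0,0,-0.667],[0,0,-0.667],[0,0,-0.667],[0,0,-0.667],[0,0,-0.4]])

```text
time: 7.8
tool_pos: [0.6044, -0.1024, 0.0814]
tcp_rot: [1.181, 2.91, -0.0]
wrist_force: [1.1, -1.5, -1.5]
width: 0.001
grip_force: 0.9
```

>>> apply_moves(fingers=[0,0,0,0,0,0,0,0], travel=[[0.06,0.015,0],[0.092,0.026,0],[0.092,0.026,0],[0.092,0.026,0],[0.092,0.026,0],[0.06,0.015,0],[0,0,0],[0,0,0]], rotation=[[0,0,-0.4],[0,0,-0.667],[0,0,-0.667],[0,0,-0.667],[0,0,-0.667],[0,0,-0.4],[0,0,0],[0,0,0]])

```text
time: 8.6
tool_pos: [0.5884, -0.0827, 0.0815]
tcp_rot: [0.641, 3.075, 0.0]
wrist_force: [0.8, 0.0, 0.4]
width: -0.0
grip_force: 0.3
```

```bash
python3 st.py pics/p4.png
```

```text
t 8.6 tcp [ 0.5884 -0.0827  0.0815] xhead 156.45 tilt [ 0.001 -0.    -1.   ] F [0.8 0.  0.4] w -9.65072422783382e-05
R pivot rel in tool xy [-0.0214  0.0658]
L pivot rel in tool xy [-0.104  -0.1725]
top pivot_a [(0.69, [0.5437, -0.1395]), (0.55, [0.5698, 0.1173])]
top tip_a [(0.85, [0.4638, 0.1198]), (0.73, [0.551, -0.0061]), (0.34, [0.5797, -0.4474])]
side pivot_a [(0.67, [0.5709, 0.1411]), (0.51, [0.5525, -0.1304])]
side tip_a [(0.74, [0.4636, 0.1235]), (0.65, [0.5782, -0.0317])]
```

View pics/p4.png

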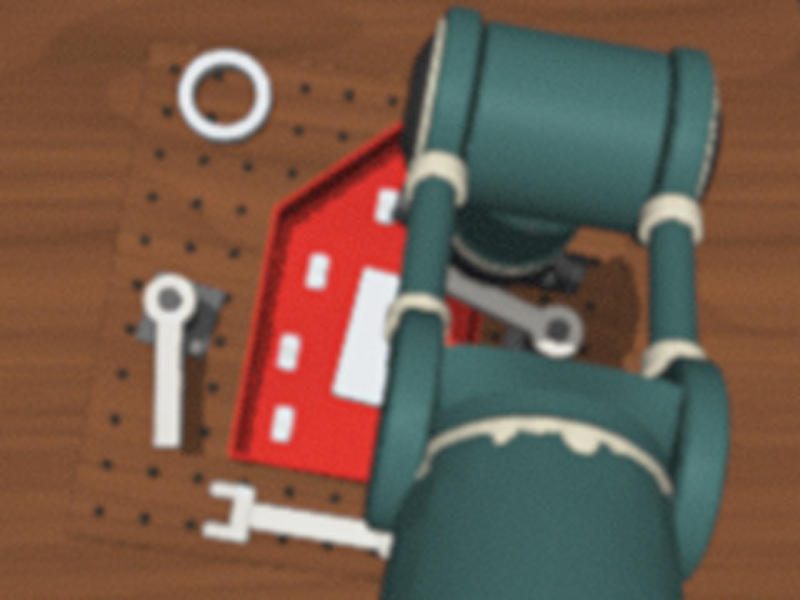

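The right arm now points up-left over the tray, from the hub (557,331) to about (450,282), at a heading of about 66° (target 80°). Next I'll push about 12° more, back off and look.

>>> apply_moves(fingers=[0,0,0,0,0,0,0,0,0,0,0,0], travel=[[0.046,0.013,0],[0.069,0.02,0],[0.069,0.02,0],[0.046,0.013,0],[0.046,0.013,0],[0,0,0],[0,0,0],[-0.2,0,0],[-0.4,0,-0.3],[-0.4,0,-0.8],[-0.4,0,-1],[0,0,-0.5]], rotation=[[0,0,-0.333],[0,0,-0.5],[0,0,-0.5],[0,0,-0.333],[0,0,-0.333],[0,0,0],[0,0,0],[0,0,0],[0,0,0],[0,0,0],[0,0,0],[0,0,0]])

```text
time: 10.15
tool_pos: [0.6478, -0.0892, 0.2121]
tcp_rot: [0.315, 3.119, -0.001]
wrist_force: [0.6, -0.2, 0.4]
width: 0.0
grip_force: 0.0
```

```bash
python3 st.py
```

```text
t 10.15 tcp [ 0.6478 -0.0892  0.2121] xhead 168.48 tilt [ 0.006 -0.001 -1.   ] F [ 0.6 -0.2  0.4] w 0.00026758127480830006
R pivot rel in tool xy [-0.0941  0.0654]
L pivot rel in tool xy [-0.1252 -0.185 ]
```

>>> apply_moves(fingers=[0,0,0,0,0,0,0,0,0,0], travel=[[0.2,0.22,0],[0.4,0.44,0],[0.5,0.56,0],[0.5,0.56,0],[0.5,0.56,0],[0.5,0.56,0],[0.5,0.56,0],[0.5,0.56,0],[0.34,0.33,0],[0,0,0]], rotation=[[0,0,0],[0,0,0],[0,0,0],[0,0,0],[0,0,0],[0,0,0],[0,0,0],[0,0,0],[0,0,0],[0,0,0]])

```text
time: 11.15
tool_pos: [0.4909, 0.1663, 0.206]
tcp_rot: [-0.309, -3.123, 0.001]
wrist_force: [-1.2, 0.1, 0.2]
width: -0.002
grip_force: 0.0
```

>>> apply_moves(fingers=[0,0,0,0,0,0,0,0,0,0,0,0], travel=[[0,0,0],[0,0,0],[0,0,0],[0,0,0],[0,0,0],[0,0,0],[0,0,0],[0,0,0],[0,0,0],[0,0,0],[0,0,0],[0,0,0]], rotation=[[0,0,1],[0,0,1],[0,0,1],[0,0,1],[0,0,1],[0,0,1],[0,0,1],[0,0,1],[0,0,1],[0,0,1],[0,0,1],[0,0,1]])

```text
time: 12.35
tool_pos: [0.4935, 0.1632, 0.2065]
tcp_rot: [-2.097, -2.338, 0.003]
wrist_force: [-0.2, -0.1, 0.5]
width: 0.005
grip_force: 0.0
```

>>> apply_moves(fingers=[0,0,0], travel=[[0,0,0],[0,0,0],[0,0,0]], rotation=[[0,0,0.8],[0,0,0.16],[0,0,0]])

```text
time: 12.65
tool_pos: [0.4936, 0.1636, 0.2069]
tcp_rot: [-2.206, -2.237, 0.002]
wrist_force: [-0.4, -1.2, -0.0]
width: 0.0
grip_force: 0.0
```

```bash
python3 st.py pics/p5.png
```

```text
t 12.65 tcp [0.4936 0.1636 0.2069] xhead 90.8 tilt [-0.001 -0.001 -1.   ] F [-0.4 -1.2 -0. ] w 0.00022478791901293232
R pivot rel in tool xy [ 0.2988 -0.0447]
L pivot rel in tool xy [ 0.0476 -0.0677]
top pivot_a [(0.98, [0.5526, -0.1376]), (0.6, [0.5678, 0.1159])]
top tip_a [(0.88, [0.561, -0.0441]), (0.62, [0.4603, 0.1161]), (0.33, [0.5843, -0.4453])]
side pivot_a [(0.69, [0.5645, 0.1275]), (0.49, [0.5478, -0.1348])]
side tip_a [(0.79, [0.4581, 0.1221]), (0.59, [0.5627, -0.0398]), (0.54, [0.5491, 0.0763])]
```

View pics/p5.png

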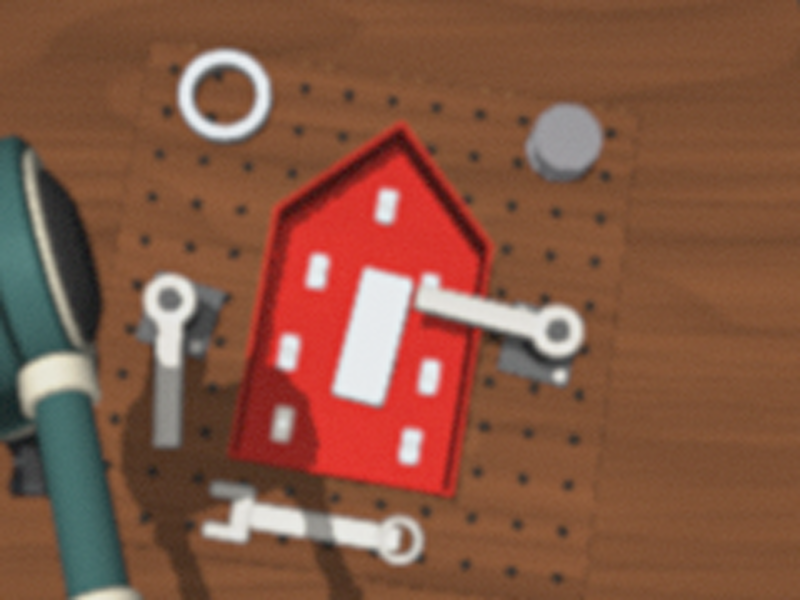

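The right arm lies across the tray's right side, hub (557,331) to end (418,297), about 4° short of square. Everything else is unmoved. Now the left arm.

>>> apply_moves(fingers=[0,0,0,0,0,0,0,0,0,0,0,0], travel=[[0,0,0.3],[0,0,0.5],[0,0,0.5],[0,0,0.5],[0,0,0.4],[0,0,0.25],[0,0,0.1],[-0.12,0.02,0],[-0.12,0.02,0],[-0.12,0,0],[-0.12,0,0],[-0.04,0,0]], rotation=[[0,0,0],[0,0,0],[0,0,0],[0,0,0],[0,0,0],[0,0,0],[0,0,0],[0,0,0],[0,0,0],[0,0,0],[0,0,0],[0,0,0]])

```text
time: 14.2
tool_pos: [0.4966, 0.1375, 0.0809]
tcp_rot: [2.207, 2.235, 0.001]
wrist_force: [0.8, 0.5, -0.5]
width: 0.001
grip_force: 0.5
```

```bash
python3 st.py
```

```text
t 14.2 tcp [0.4966 0.1375 0.0809] xhead 90.71 tilt [ 0.001  0.    -1.   ] F [ 0.8  0.5 -0.5] w 0.0014608542057599895
R pivot rel in tool xy [ 0.2726 -0.0425]
L pivot rel in tool xy [ 0.0214 -0.0652]
```

>>> apply_moves(fingers=[0,0,0,0,0,0,0,0,0,0,0,0], travel=[[-0.06,-0.015,0],[-0.092,-0.026,0],[-0.092,-0.026,0],[-0.092,-0.026,0],[-0.092,-0.026,0],[-0.092,-0.026,0],[-0.092,-0.026,0],[-0.092,-0.026,0],[-0.092,-0.026,0],[-0.092,-0.026,0],[-0.092,-0.026,0],[-0.06,-0.015,0]], rotation=[[0,0,-0.4],[0,0,-0.667],[0,0,-0.667],[0,0,-0.667],[0,0,-0.667],[0,0,-0.667],[0,0,-0.667],[0,0,-0.667],[0,0,-0.667],[0,0,-0.667],[0,0,-0.667],[0,0,-0.4]])

```text
time: 15.4
tool_pos: [0.5016, 0.0861, 0.0808]
tcp_rot: [1.185, 2.909, 0.002]
wrist_force: [-0.9, 1.9, 2.1]
width: -0.002
grip_force: 0.9
```

```bash
python3 st.py pics/p6.png
```

```text
t 15.4 tcp [0.5016 0.0861 0.0808] xhead 135.68 tilt [ 0.001  0.001 -1.   ] F [-0.9  1.9  2.1] w -0.0021937647919543788
R pivot rel in tool xy [0.1834 0.1292]
L pivot rel in tool xy [ 0.0216 -0.0643]
top pivot_a [(0.74, [0.5489, -0.1384])]
top tip_a [(0.77, [0.5688, -0.044])]
side pivot_a [(0.83, [0.5696, 0.1332]), (0.5, [0.5482, -0.1307])]
side tip_a [(0.77, [0.4928, 0.0403]), (0.66, [0.5624, -0.0356]), (0.35, [0.5503, 0.075])]
```

>>> apply_moves(fingers=[0,0,0,0,0,0,0,0,0], travel=[[-0.06,-0.015,0],[-0.092,-0.026,0],[-0.092,-0.026,0],[-0.092,-0.026,0],[-0.092,-0.026,0],[-0.092,-0.026,0],[-0.092,-0.026,0],[-0.06,-0.015,0],[0,0,0]], rotation=[[0,0,-0.4],[0,0,-0.667],[0,0,-0.667],[0,0,-0.667],[0,0,-0.667],[0,0,-0.667],[0,0,-0.667],[0,0,-0.4],[0,0,0]])

```text
time: 16.65
tool_pos: [0.5246, 0.0605, 0.0801]
tcp_rot: [-0.427, -3.112, 0.0]
wrist_force: [0.2, 0.4, -0.5]
width: 0.003
grip_force: 0.0
```

```bash
python3 st.py
```

```text
t 16.65 tcp [0.5246 0.0605 0.0801] xhead 164.37 tilt [-0. -0. -1.] F [ 0.2  0.4 -0.5] w 0.0029547184296020786
R pivot rel in tool xy [0.0698 0.183 ]
L pivot rel in tool xy [ 0.0208 -0.0645]
```

>>> apply_moves(fingers=[0,0,0,0,0,0,0,0,0,0,0,0], travel=[[0.15,0,0],[0.25,0,0],[0.1,0,-0.4],[0,0,-0.9],[0,0,-0.9],[0,0.3,-0.3],[0,0.6,0],[0,0.8,0],[0,0.8,0],[0,0.6,0],[0,0.3,0],[0,0,0]], rotation=[[0,0,0],[0,0,0],[0,0,0],[0,0,0],[0,0,0],[0,0,0],[0,0,0],[0,0,0],[0,0,0],[0,0,0],[0,0,0],[0,0,0]])

```text
time: 17.85
tool_pos: [0.5456, 0.2327, 0.2044]
tcp_rot: [-0.423, -3.112, 0.001]
wrist_force: [-0.6, 0.6, -0.6]
width: 0.001
grip_force: 0.0
```

```bash
python3 st.py pics/p7.png
```

```text
t 17.85 tcp [0.5456 0.2327 0.2044] xhead 164.54 tilt [-0.001 -0.    -1.   ] F [-0.6  0.6 -0.6] w 0.001470895642996092
R pivot rel in tool xy [0.0949 0.3547]
L pivot rel in tool xy [0.0467 0.1071]
top pivot_a [(0.91, [0.5493, -0.1322]), (0.86, [0.5596, 0.1204])]
top tip_a [(0.92, [0.5657, -0.0389]), (0.6, [0.5379, 0.0338]), (0.35, [0.4147, 0.0274])]
side pivot_a [(0.68, [0.5565, 0.1148]), (0.52, [0.5449, -0.1322]), (0.32, [0.5358, 0.0738])]
side tip_a [(0.61, [0.5289, 0.0287])]
```

View pics/p7.png

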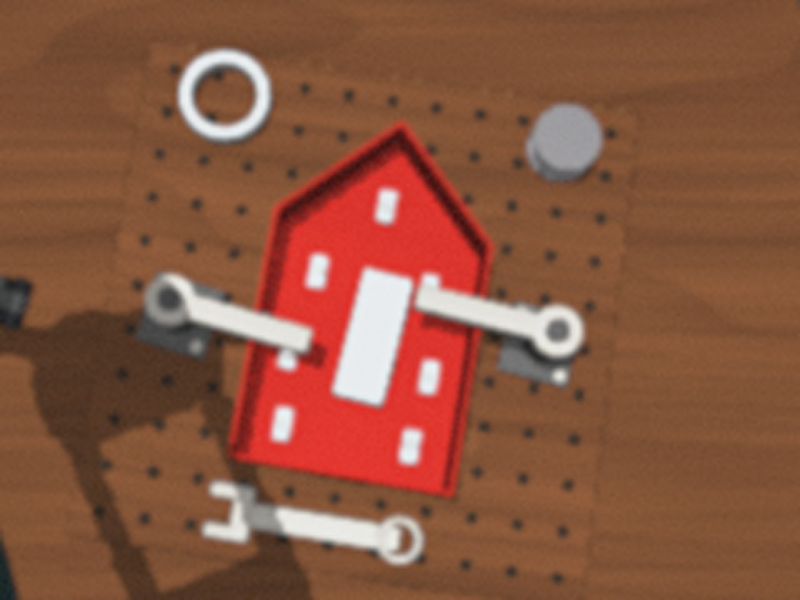

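Both arms are over the tray, each a few degrees short: left hub (168,299) to end (310,342), right hub (557,331) to end (418,297). I'll measure the edges precisely.

```bash
cat > ang.py <<'E'
from h import *
import sys
def run():
    I=[];
    for _ in range(4): c=read_camera("top");I.append(c["image"].astype(float))
    I=np.mean(I,0);G=cv2.resize(np.array(I[160:340,210:450]),(800,600),interpolation=cv2.INTER_CUBIC)
    px=lambda p:(210+p[0]*.3-.35,160+p[1]*.3-.35)
    def edge(a,b,z,ch,sign,half=12,n=40):  # subpixel edge along line a-b: strongest step along normal; sign bright after
        a,b=np.array(a,float),np.array(b,float);d=(b-a)/np.linalg.norm(b-a);nrm=np.array([-d[1],d[0]]);W=[]
        for s in np.linspace(0,1,n):
            m=a+s*(b-a);t=np.arange(-half,half+.01,.5);q=m+t[:,None]*nrm
            v=cv2.remap((G@ch).astype(np.float32),q[:,0].astype(np.float32)[None],q[:,1].astype(np.float32)[None],1)[0]
            g=sign*np.gradient(cv2.GaussianBlur(v[None],(9,1),2)[0]);k=np.argmax(g)
            W.append(atz(c,px(m+t[k]*nrm),z)[:2])
        W=np.array(W);l=cv2.fitLine(W.astype(np.float32),cv2.DIST_HUBER,0,1e-4,1e-4).ravel()
        r=np.abs((W-l[2:])@[-l[1],l[0]]);print("  resid",r.mean().round(5));return np.degrees(np.arctan2(l[1],l[0]))%180
    gb=np.array([0,.5,.5]);rg=np.array([1,-.5,-.5])
    print("trayL",edge((262,300-0) if 0 else (235,430),(245,375),.072,rg,1), "trayR",edge((457,465),(481,330),.072,rg,-1))
    return edge,gb
if __name__=="__main__":
    e,gb=run()
    A=[float(x) for x in sys.argv[1:]]
    for n,k in(("L up",0),("L low",4),("R up",8),("R low",12)):
        a,b=A[k:k+2],A[k+2:k+4]
        print(n,e(a,b,.094 ,gb,1 if "up" in n else -1,half=8))
E
python3 ang.py 210 298 300 325  205 318 265 337  445 288 520 306  430 311 520 334
```

```text
resid 0.00019
  resid 0.00015
trayL 169.44287 trayR 169.60315
  resid 0.00036
L up 73.95792
  resid 0.00026
L low 72.75701
  resid 0.00047
R up 75.68441
  resid 0.00042
R low 76.014465
```

```bash
cat > plan.py <<'E'
from h import *
from scipy.spatial.transform import Rotation as Ro
def tgt(p,piv,deg): 
    a=np.radians(deg);return np.array(piv)+np.array([[np.cos(a),-np.sin(a)],[np.sin(a),np.cos(a)]])@(np.array(p)-piv)
def rel(xy,z,hd):
    s=read_state();R=Ro.from_rotvec(s["tcp_rot"]).as_matrix();p=np.array(s["tool_pos"])
    h=np.degrees(np.arctan2(R[1,0],R[0,0]));print("after turn az units",-(hd-h)/6)
    a=np.radians(hd);X=np.array([np.cos(a),np.sin(a),0]);Rn=np.c_[X,[X[1],-X[0],0],[0,0,-1]]
    print("shift units in turned frame",(Rn.T@(np.r_[xy,z]-p)/.05).round(3))
E
python3 -c "
from plan import *
L=tgt((.5246,.0605),(.562,.118),6.2);print(L);rel(L,.082,170.6)
R=tgt((.5884,-.0827),(.5445,-.1345),15.8);print(R)"
```

```text
[0.53102872 0.05679714]
after turn az units -1.0418253639183206
shift units in turned frame [-0.264 -3.478  2.468]
[ 0.57263725 -0.07270401]
```

>>> apply_moves(fingers=[0,0,0,0,0,0,0,0,0,0,0,0], travel=[[0,0,0],[0,0,0],[0.036,-0.378,0],[0.04,-0.6,0],[0.04,-0.7,0],[0.04,-0.7,0],[0.04,-0.7,0],[0.04,-0.4,0.2],[0,0,0.5],[0,0,0.6],[0,0,0.6],[0,0,0.4]], rotation=[[0,0,-0.5],[0,0,-0.54],[0,0,0],[0,0,0],[0,0,0],[0,0,0],[0,0,0],[0,0,0],[0,0,0],[0,0,0],[0,0,0],[0,0,0]])

```text
time: 19.6
tool_pos: [0.5045, 0.0601, 0.0882]
tcp_rot: [-0.259, -3.128, 0.001]
wrist_force: [-0.4, -0.0, -0.1]
width: -0.002
grip_force: 0.0
```

>>> apply_moves(fingers=[0,0,0,0], travel=[[0,0,0.12],[0,0,0.05],[0,0,0],[0,0,0]], rotation=[[0,0,0],[0,0,0],[0,0,0],[0,0,0]])

```text
time: 20.0
tool_pos: [0.5076, 0.0613, 0.0832]
tcp_rot: [0.257, 3.128, 0.001]
wrist_force: [0.7, -0.4, -0.0]
width: -0.001
grip_force: 0.0
```

```bash
python3 -c "
from plan import *
rel((.5310,.0568),.082,170.6)"; python3 st.py
```

```text
after turn az units 0.0034565007909937626
shift units in turned frame [-0.477 -0.012  0.024]
t 20.0 tcp [0.5076 0.0613 0.0832] xhead 170.62 tilt [ 0.003  0.    -1.   ] F [ 0.7 -0.4 -0. ] w -0.0013243978741272924
R pivot rel in tool xy [0.0663 0.1875]
L pivot rel in tool xy [ 0.0446 -0.0638]
```

Push 0.477 units (rotating about the hub isn't needed for such a small angle), settle, then retreat over to the right arm.

>>> apply_moves(fingers=[0,0,0,0,0,0,0,0,0,0], travel=[[-0.1,0,0],[-0.1,0,0],[-0.1,0,0],[-0.08,0,0],[-0.06,0,0],[-0.035,0,0],[0,0,0],[0,0,0],[0,0,0],[0,0,0]], rotation=[[0,0,0],[0,0,0],[0,0,0],[0,0,0],[0,0,0],[0,0,0],[0,0,0],[0,0,0],[0,0,0],[0,0,0]])

```text
time: 21.0
tool_pos: [0.5299, 0.0576, 0.0817]
tcp_rot: [0.256, 3.131, 0.0]
wrist_force: [-0.4, -0.0, -1.4]
width: 0.002
grip_force: 0.2
```

```bash
python3 st.py
```

```text
t 21.0 tcp [0.5299 0.0576 0.0817] xhead 170.64 tilt [ 0.  0. -1.] F [-0.4 -0.  -1.4] w 0.002061846129830969
R pivot rel in tool xy [0.0437 0.1875]
L pivot rel in tool xy [ 0.022  -0.0638]
```

>>> apply_moves(fingers=[0,0,0,0,0,0,0,0,0], travel=[[0.15,0,0],[0.25,0,0],[0.1,0,-0.4],[0,0,-0.9],[0,0,-0.8],[0,0,-0.3],[0,0,0],[0,0,0],[0,0,0]], rotation=[[0,0,0],[0,0,0],[0,0,0],[0,0,0],[0,0,0],[0,0,0],[0,0,0],[0,0,-0.28],[0,0,0]])

```text
time: 21.9
tool_pos: [0.5033, 0.0615, 0.1992]
tcp_rot: [-0.209, -3.13, 0.001]
wrist_force: [-0.3, -0.0, 0.7]
width: 0.001
grip_force: 0.0
```

```bash
python3 -c "
from plan import *
rel((.5726,-.0727),.082,172.25)"
```

```text
after turn az units 0.02142833137648381
shift units in turned frame [-1.736 -2.472  2.344]
```

>>> apply_moves(fingers=[0,0,0,0,0,0,0,0,0,0,0,0], travel=[[-0.236,-0.272,0],[-0.4,-0.45,0],[-0.5,-0.55,0],[-0.5,-0.55,0],[-0.4,-0.45,0],[-0.2,-0.2,0],[0,0,0.3],[0,0,0.6],[0,0,0.6],[0,0,0.5],[0,0,0.25],[0,0,0.1]], rotation=[[0,0,0],[0,0,0],[0,0,0],[0,0,0],[0,0,0],[0,0,0],[0,0,0],[0,0,0],[0,0,0],[0,0,0],[0,0,0],[0,0,0]])

```text
time: 23.1
tool_pos: [0.5967, -0.0744, 0.0812]
tcp_rot: [-0.209, -3.129, -0.001]
wrist_force: [-0.2, 0.0, -0.3]
width: 0.001
grip_force: 0.0
```

>>> apply_moves(fingers=[0,0], travel=[[0,0,0],[0,0,0]], rotation=[[0,0,0],[0,0,0]])

```text
time: 23.3
tool_pos: [0.6003, -0.0757, 0.0854]
tcp_rot: [0.21, 3.133, -0.0]
wrist_force: [0.0, 0.5, 0.6]
width: -0.001
grip_force: 0.0
```

```bash
python3 -c "
from plan import *
rel((.5726,-.0727),.082,172.25)"; python3 st.py
```

```text
after turn az units 0.013153846113174458
shift units in turned frame [ 0.557 -0.015  0.068]
t 23.3 tcp [ 0.6003 -0.0757  0.0854] xhead 172.33 tilt [ 0.002 -0.    -1.   ] F [0.  0.5 0.6] w -0.0009973382228111735
R pivot rel in tool xy [-0.0494  0.066 ]
L pivot rel in tool xy [-0.0637 -0.1859]
```

>>> apply_moves(fingers=[0,0,0,0,0,0,0,0,0,0], travel=[[0.1,0,0.05],[0.12,0,0],[0.1,0,0],[0.1,0,0],[0.07,0,0],[0.05,0,0],[0,0,0],[0,0,0],[0,0,0],[0,0,0]], rotation=[[0,0,0],[0,0,0],[0,0,0],[0,0,0],[0,0,0],[0,0,0],[0,0,0],[0,0,0],[0,0,0],[0,0,0]])

```text
time: 24.3
tool_pos: [0.5727, -0.0724, 0.0817]
tcp_rot: [-0.21, -3.134, 0.0]
wrist_force: [2.2, -0.5, 0.8]
width: 0.002
grip_force: 0.4
```

```bash
python3 st.py
```

```text
t 24.3 tcp [ 0.5727 -0.0724  0.0817] xhead 172.32 tilt [-0. -0. -1.] F [ 2.2 -0.5  0.8] w 0.0023914407069149067
R pivot rel in tool xy [-0.0217  0.0656]
L pivot rel in tool xy [-0.036  -0.1863]
```

>>> apply_moves(fingers=[0,0,0,0,0,0,0,0,0,0,0,0], travel=[[-0.15,0,0],[-0.25,0,0],[-0.1,0,-0.4],[0,0,-0.9],[0,0,-0.8],[0,-0.3,-0.3],[0,-0.6,0],[0,-0.9,0],[0,-0.9,0],[0,-0.8,0],[0,-0.3,0],[0,0,0]], rotation=[[0,0,0],[0,0,0],[0,0,0],[0,0,0],[0,0,0],[0,0,0],[0,0,0],[0,0,0],[0,0,0],[0,0,0],[0,0,0],[0,0,0]])

```text
time: 25.5
tool_pos: [0.5715, -0.2663, 0.2007]
tcp_rot: [-0.216, -3.133, -0.0]
wrist_force: [-0.7, 0.6, -0.3]
width: 0.004
grip_force: 0.0
```

```bash
python3 st.py pics/p8.png; python3 ang.py 210 296 300 315  205 314 265 328  445 296 520 312  430 316 520 336
```

```text
t 25.5 tcp [ 0.5715 -0.2663  0.2007] xhead 172.11 tilt [-0.001  0.    -1.   ] F [-0.7  0.6 -0.3] w 0.003926256845366814
R pivot rel in tool xy [-0.0468 -0.1266]
L pivot rel in tool xy [-0.062  -0.3784]
top pivot_a [(0.57, [0.5506, -0.1402]), (0.57, [0.5647, 0.1224])]
top tip_a [(0.96, [0.5416, 0.0266]), (0.85, [0.5577, -0.0364])]
side pivot_a [(0.79, [0.5459, -0.124]), (0.61, [0.5582, 0.1291])]
side tip_a [(0.8, [0.5275, 0.0182]), (0.73, [0.5567, -0.035])]
  resid 0.00015
  resid 0.00016
trayL 170.26741 trayR 169.51308
  resid 0.00031
L up 79.165504
  resid 0.00028
L low 77.82359
  resid 0.00053
R up 78.87031
  resid 0.0004
R low 79.3729
```

View pics/p8.png

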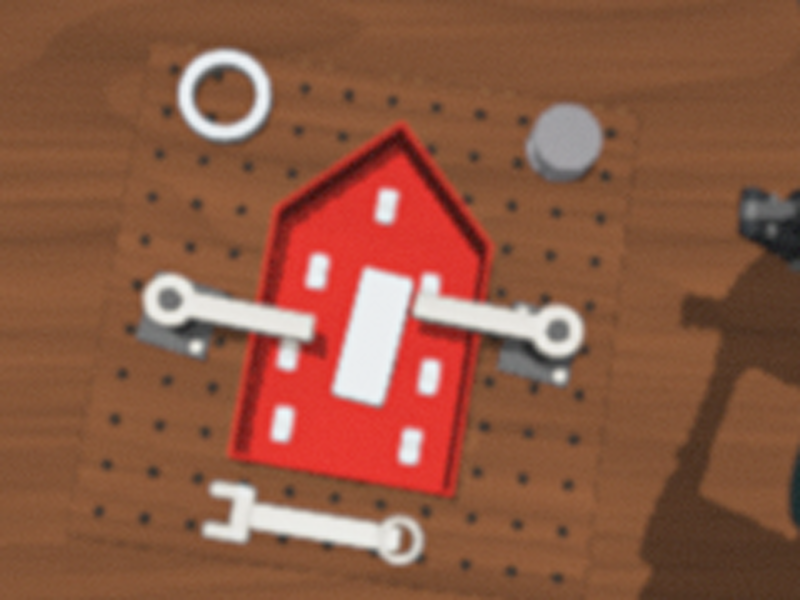

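Both arms lie across the straight sides (left end (313,327), right end (416,304)), within about 1° of square. The tray and bystanders are unmoved and the robot is clear.

```bash
python3 -c "
from workcell import *
print(finish_job())"
```

```text
the job is handed in; nothing more can be done
None
```

Both swing arms now lie across the tray's straight sides with their ends over the tray, about 1° from square by camera measurement; nothing else appeared to move in the last top view, and the job was handed in at about 26 s.

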